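# Catch the falling control-box cover and lower it shut

## Task

The hinged cover of the oven's control box stands open, leaning back past upright. Without gripping it, tip it over towards the front with the fingers so that it starts to fall, catch it from below on a finger while it is still well open (more than 30 degrees) and let it rest there at a standstill for a moment. Then lower it gently, without a bang, blow or hard push, until it is fully shut, draw the fingers clear, and leave everything else on the bench where it stands.

Things in the scene. Friction and masses are not known exactly. Their poses are not given: they have to be found in the camera images.
- control_box: Fixed open-topped sheet-metal box holding a green circuit board, 160 mm deep (its x) by 200 mm wide (its y), 100 mm high, walls 4 mm. Origin: centre of its underside, on the bench. Its front faces its own -x; the cover's hinge runs along its y on the top of its rear (+x) wall. Its yaw varies.
- cover_edge (a point): Middle of the cover's free edge, on its underside. The cover is a stiff grey sheet, 190 mm from hinge to free edge, 200 mm wide, 4 mm thick, with an orange strip along the free edge. Shut, this edge stands out 30 mm past the box's front wall: fingers under this lip can be drawn out forwards. Axes of the cover: x from free edge to hinge, z out of its outer face (up when shut).
- cover_hinge (a point): Middle of the hinge line, on the cover's underside, 80 mm behind the box's centre, 100.5 mm above the bench; the cover turns about the box's y axis here. The cover weighs 0.3 to 0.44 kg; a worn rotary damper (0.7 N m s/rad, no spring) slows it: let go 0.15 rad in front of upright it falls shut in about 4 to 7 s, ever faster, and bangs at 0.4 to 0.6 rad/s.
- cover (a joint): Opening angle of the cover, rad: 0 shut flat on the box, 1.57 upright, 1.85 leaning back on its stop. Starts resting against this stop. Gently shut: under 0.3 rad/s over the last 0.15 rad. Up to 15 N from the fingers is gentle.
- capacitor: Loose bystander: upright can, 44 mm across, 75 mm high, beside the box on its -y side; leave alone. Origin under its centre.
- screw_cup: Loose bystander: small steel bowl, 64 mm across, 40 mm high, beside the box on its +y side; leave alone. Origin under its centre.
- tape_roll: Loose bystander: black ring lying flat, 90 mm across, 19 mm high, on the bench in front of the box; leave alone. Origin under its centre.
- meter: Loose bystander: red hand meter lying flat, 150 x 75 x 40 mm; leave alone. Origin under its centre.
- screwdriver: Loose bystander: red-handled screwdriver lying on the bench, about 200 mm long; leave alone. Origin under its middle.
- cleaner: Loose bystander: upright spray can, 60 mm across, 170 mm high; leave alone. Origin under its centre.
- relay: Loose bystander: white relay block, 50 x 35 x 36 mm; leave alone. Origin under its centre.

How it is judged:
By the outcome, as a careful person would: the job done as asked, in the order asked, and still so for the second after the job is handed in, with the robot touching nothing.
It also fails if it takes over 64 s, if anything falls off the work surface, if the arm or the gripper's body presses on something with over 40 N, if the wrist force passes 120 N, or if a joint passes its speed limit or range.

## Robot

A 7-joint arm with a two-finger parallel gripper is mounted at the origin on the work surface. World frame = base frame: x ahead of the robot, y to its left, z up, the work surface at z = 0. Lengths are in m, angles in rad, forces in N, time in s.
With the tool pointing down it reaches from about 0.4 to 0.875 m from the base axis. Payload 19.3 kg.
Tool frame: the origin (TCP) lies on the centre line of the jaws, within the pads' length; the fingertips stand 11 mm ahead of it and the grasp point (between the pads) lies 8 mm behind it; y points along the fingers, x is the direction in which the jaws open and shut, and the axes are right-handed (so a half turn about y gives the same grasp; the last joint's range is limited). The gripper opens to 85 mm and grips with 20 to 120 N. Pads are 22 mm wide; open, the fingers measure 114 mm over their backs; the gripper's body (76 mm by 85 mm) begins 54 mm behind the grasp point. The pads swing forward as they close: fully open they stand 13 mm farther back than shut.
Start: joints at [1.155, 0.521, -0.036, 1.599, 0.021, 1.021, -0.113], TCP at [0.212, -0.588, 0.242] pointing down, gripper open.
Joint ranges: [-2.91, 2.91], [-0.3, 2.13], [-1.5, 1.42], [0.17, 2.43], [-1.26, 4.41], [0.16, 1.93], [-2.52, 2.52]. Speed limits (rad/s): [1.89, 1.89, 2.39, 2.39, 3.01, 3.01, 3.01].

## Interface

Orientations are given as [roll, pitch, yaw] about the fixed x, y, z axes, in that order (R = Rz(yaw) Ry(pitch) Rx(roll)).
In Python, from workcell import monitor, cams, bot gives the robot as it stands.
- The arm moves only by the tool send_rows, never from a script. Its argument "series" is text: rows parted by semicolons, each of 7 numbers parted by spaces: the turn, a rotation vector about the tool's x, y, z in rad, then the shift along the tool's x, y, z in mm, then the opening, from 0 (shut) to 1 (fully open). In form: ax ay az tx ty tz claw; .... A call has 1 to 20 rows; each row is the pose to reach, as a shift and turn from the pose commanded when the call began, along the tool's axes at that moment; what a row does not reach only later rows make up. A row lasts 1/12 s, in which the tool goes at most 41.7 mm and 7.16 degrees, less where a joint would pass 70% of its speed; a pose out of reach is approached as far as the arm can. A call with a gripper value outside its range is refused whole. The fingers move at their own pace and stop on an object; "force" is the grip in N (left out, the last holds). Time passes only in rows, so rows that repeat a pose let the fingers close. It gives the time, the measured TCP pose, the force and the opening at its end, in the units of the state.
- monitor.observe(): the state, without advancing time (a new reading comes with each control period).
- cams.grab_frame(name): name is "scene" or "top" or "wrist"; returns the picture (420x560x3 uint8, red, green, blue); there is no depth.
- cams.get_calibration(name): a dict with "mtx" (3x3 intrinsics, pixels), "origin" and "attitude" of the camera in the world. Camera axes: x right, y down, z forward; pixel columns grow to the right and rows downward; lengths in m; the calibration is good to about 2 mm. A picture is of the moment at which its call begins: read the wrist's pose just before it. get_calibration takes no time and is no camera call; for the wrist camera it gives the pose at the moment of the call.
- bot.job_done(): hands the job in, once; it reports no verdict.
The state is a dict: "clock": time; "qpos": joint angles; "qd": joint speeds; "joint_efforts": joint torques, N m; "position": TCP position; "tool_rot": TCP orientation; "force": force on the tool from outside, world axes, zero at the start; "moment": the same for the moment, N m; "grip_width": finger opening in m.
Only numpy, scipy, OpenCV 4.12 (cv2) and the standard library are available. Lean on these libraries where they do the work, as an engineer would, in place of code of your own. Each camera call takes 0.05 s, during which the arm holds its last target.

## Working session

There is one attempt and no reset: what is moved stays moved. The work goes in short steps, Python scripts to look and compute and a tool call to move; the robot and the scene stay as the last step left them, time stands still between calls to the robot, and variables do not carry over. Pictures are saved under pics/ and viewed, and the job is handed in when it is done.

Besides the shell and the picture viewer there is one more tool, called as name(argument=value, ...) on one line, values as JSON. send_rows: Moves the arm, as the interface text tells. Its arguments: {"type":"object","properties":{"series":{"type":"string"},"force":{"type":"number"}},"required":["series"]}

```bash
ls; mkdir -p pics
python3 - <<'E'
from workcell import monitor, cams, bot
import cv2
print(monitor.observe())
for n in ("scene","top","wrist"):
    c=cams.get_calibration(n); print(n,c)
    im=cams.grab_frame(n); cv2.imwrite(f"pics/{n}0.png",im[:,:,::-1])
E
```

```text
pics
{'clock': 0.0, 'qpos': array([ 1.15480403,  0.52201337, -0.03632678,  1.59997821,  0.02118605,
        1.02108957, -0.11282401]), 'qd': array([ 0.00056679,  0.00157954, -0.00082428,  0.00068295,  0.00323974,
        0.00131622,  0.00046852]), 'joint_efforts': array([ 6.67808708e-04, -9.27104187e+01,  1.98025435e+00, -3.69935703e+01,
        1.79210608e-02,  8.14137835e-03, -9.99643675e-07]), 'position': array([ 0.21170458, -0.58772405,  0.24173679]), 'tool_rot': array([-1.57086262e+00,  1.10209770e-03, -1.22504642e+00]), 'force': array([-0.64901313,  0.99077938, -0.34588891]), 'moment': array([-0.04059627, -0.01767165,  0.026445  ]), 'grip_width': 0.08568697684327085}
scene {'mtx': array([[479.17381945,   0.        , 280.23860444],
       [  0.        , 479.17381945, 209.42438704],
       [  0.        ,   0.        ,   1.        ]]), 'origin': array([ 1.39029884, -0.65951811,  0.72296612]), 'attitude': array([-2.11818357, -0.02115442,  0.88934315])}
top {'mtx': array([[521.85779752,   0.        , 273.51372509],
       [  0.        , 521.85779752, 206.94570319],
       [  0.        ,   0.        ,   1.        ]]), 'origin': array([ 0.38692767, -0.00973933,  1.284705  ]), 'attitude': array([-2.95892722,  0.01409888, -1.56637963])}
wrist {'mtx': array([[340.97622257,   0.        , 275.79687945],
       [  0.        , 340.97622257, 217.51480278],
       [  0.        ,   0.        ,   1.        ]]), 'origin': array([ 0.27322916, -0.56600563,  0.37222093]), 'attitude': array([ 2.87752408e+00,  3.24289638e-04, -1.22446738e+00])}
```

View pics/scene0.png

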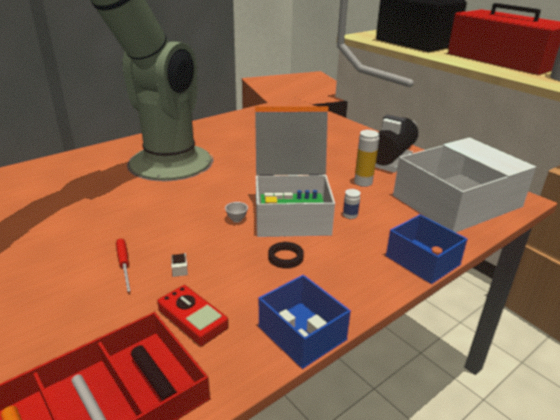

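View pics/top0.png

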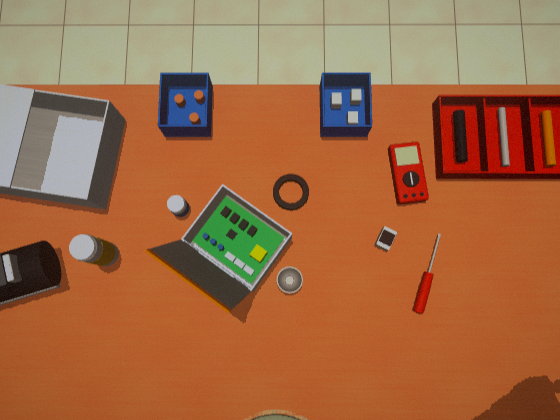

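View pics/wrist0.png

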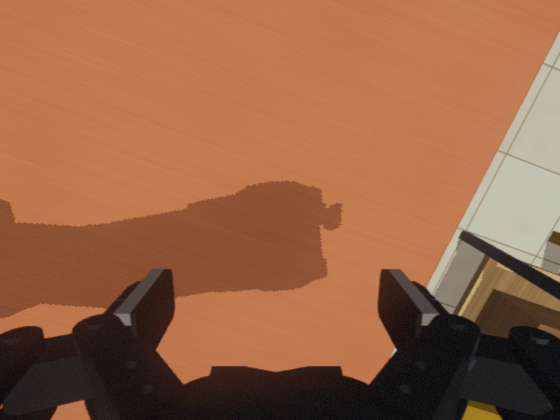

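Run:
```python
import cv2
t=cv2.imread("pics/top0.png")[160:330,130:330]; cv2.imwrite("pics/topz.png",cv2.resize(t,None,fx=4,fy=3.5,interpolation=cv2.INTER_CUBIC) if 0 else cv2.resize(t,(700,595),interpolation=cv2.INTER_CUBIC))
s=cv2.imread("pics/scene0.png")[95:265,210:410]; cv2.imwrite("pics/scenez.png",cv2.resize(s,(700,595),interpolation=cv2.INTER_CUBIC))
```

```text
(no output)
```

View pics/topz.png

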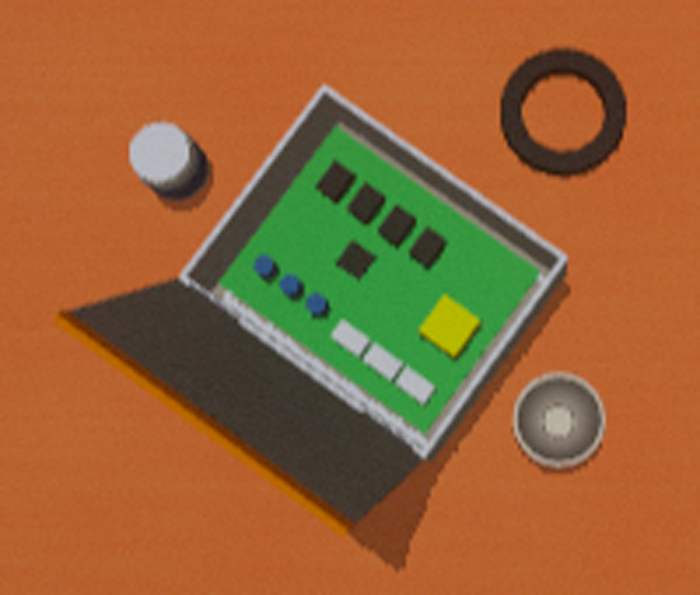

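View pics/scenez.png

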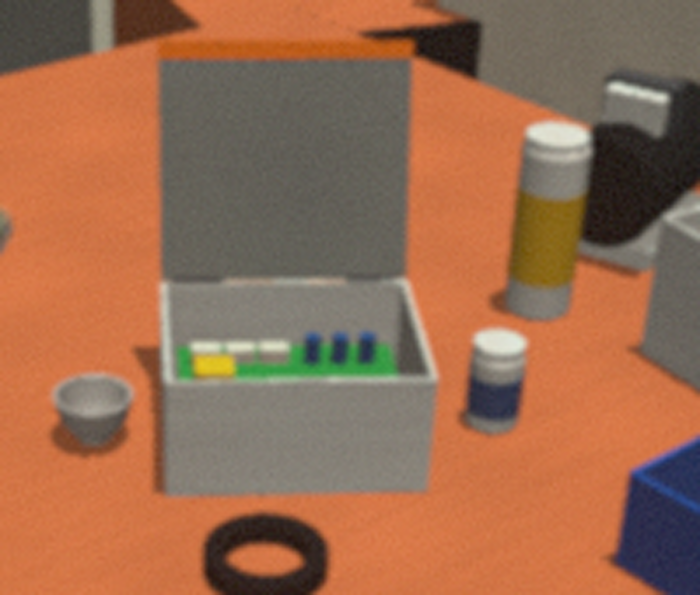

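```bash
cat > h.py <<'E'
import numpy as np, cv2
from scipy.spatial.transform import Rotation as R
from workcell import monitor, cams, bot
def ray(n,uv):
    c=cams.get_calibration(n); d=R.from_euler('xyz',c['attitude']).as_matrix()@np.linalg.inv(c['mtx'])@np.r_[uv,1.]
    return c['origin'],d/np.linalg.norm(d)
def onz(n,uv,z):
    o,d=ray(n,uv); return o+d*(z-o[2])/d[2]
def proj(n,P):
    c=cams.get_calibration(n); p=R.from_euler('xyz',c['attitude']).as_matrix().T@(np.asarray(P)-c['origin']); p=c['mtx']@p; return p[:2]/p[2]
def tri(a,ua,b,ub):
    o1,d1=ray(a,ua);o2,d2=ray(b,ub)
    A=np.c_[d1,-d2]; s=np.linalg.lstsq(A,o2-o1,rcond=None)[0]
    p,q=o1+s[0]*d1,o2+s[1]*d2; return (p+q)/2,np.linalg.norm(p-q)
E
python3 - <<'E'
from h import *
np.set_printoptions(precision=4,suppress=True)
T=lambda u,v:np.array([130+u/3.5,160+v/3.5]); S=lambda u,v:np.array([210+u/3.5,95+v/3.5])
c=[onz('top',T(*p),.1) for p in [(325,86),(567,260),(425,458),(181,280)]]
for p in c: print(p)
for i in range(4): print(np.linalg.norm(c[i]-c[(i+1)%4]))
ctr=np.mean(c,0); print('ctr',ctr)
fl,fr,rr,rl=c
vx=(rr+rl-fl-fr); print('yaw x',np.degrees(np.arctan2(vx[1],vx[0])))
vy=(fr+rr-fl-rl); print('yaw from y',np.degrees(np.arctan2(vy[1],vy[0]))-90+0)
print('scene front rim',onz('scene',S(163,380),.1),onz('scene',S(437,378),.1),'bottom',onz('scene',S(160,493),0),onz('scene',S(430,490),0))
print('tri fr',tri('top',T(567,260),'scene',S(163,380)),tri('top',T(325,86),'scene',S(437,378)))
print('edge',tri('top',T(57,316),'scene',S(414,42)),tri('top',T(348,528),'scene',S(160,42)))
for n,p,z in [('cap',(160,155),.075),('cup',(558,422),.04),('tape',(563,112),.019)]: print(n,onz('top',T(*p),z))
print('cleaner',onz('top',(85,248),.17))
E
```

```text
[0.6585 0.1262 0.1   ]
[ 0.5423 -0.0346  0.1   ]
[0.4142 0.0566 0.1   ]
[0.5284 0.2176 0.1   ]
0.19846687461456317
0.1572448478794717
0.19741240816748074
0.1589901108621186
ctr [0.5359 0.0915 0.1   ]
yaw x 144.7209634003001
yaw from y -215.61399615821864
scene front rim [ 0.5461 -0.0354  0.1   ] [0.6646 0.1266 0.1   ] bottom [ 0.5439 -0.0372  0.    ] [0.6656 0.1293 0.    ]
tri fr (array([ 0.543, -0.034,  0.098]), np.float64(0.0015270745330998464)) (array([0.6605, 0.1281, 0.0971]), np.float64(0.004031312120110504))
edge (array([0.488 , 0.2528, 0.2788]), np.float64(0.003550626877801681)) (array([0.3735, 0.0891, 0.2799]), np.float64(0.0032261768437231767))
cap [0.6163 0.2398 0.075 ]
cup [ 0.4399 -0.0296  0.04  ]
tape [ 0.6584 -0.0337  0.019 ]
cleaner [0.5022 0.4123 0.17  ]
```

```bash
cat >> h.py <<'E'
np.set_printoptions(precision=4,suppress=True)
YAW=np.radians(144.6); F=-np.array([np.cos(YAW),np.sin(YAW),0]); BY=np.array([-np.sin(YAW),np.cos(YAW),0]); Z=np.array([0,0,1.])
H=np.array([.473,.138,.1005])
def pose(s,z,phi=0,by=0):
    x=np.cos(phi)*F-np.sin(phi)*Z; y=-np.cos(phi)*Z-np.sin(phi)*F
    return H*[1,1,0]+s*F+by*BY+z*Z, np.c_[x,y,np.cross(x,y)]
def cur():
    o=monitor.observe(); return o['position'],R.from_euler('xyz',o['tool_rot']).as_matrix(),o
def rel(p,M,p0=None,M0=None):
    if p0 is None: p0,M0,_=cur()
    return np.r_[R.from_matrix(M0.T@M).as_rotvec(), M0.T@(p-p0)*1000]
def sz():
    p,M,o=cur(); d=p-H; print('t',round(o['clock'],2),'s',d@F,'by',d@BY,'z',p[2],'tilt',np.degrees(np.arctan2(-M[2,0],M[:,0]@F)),'f(F,BY,z)',[round(o['force']@k,1) for k in (F,BY,Z)],'g',round(o['grip_width'],4),'\nq',o['qpos'])
E
python3 - <<'E'
from h import *
print(rel(*pose(-.03,.42))); print(rel(*pose(-.1,.42)))
E
```

```text
[  -0.0002   -0.6073   -0.0008 -619.1358 -177.6355  474.6171]
[  -0.0002   -0.6073   -0.0008 -676.6196 -177.5864  434.6719]
```

send_rows(series="0 0 0 0 -80 40 1;0 -0.05 0 -40 -120 70 1;0 -0.1 0 -80 -150 90 1;0 -0.15 0 -110 -178 115 1;0 -0.2 0 -145 -178 140 1;0 -0.25 0 -180 -178 165 1;0 -0.3 0 -215 -178 190 1;0 -0.35 0 -250 -178 215 1;0 -0.4 0 -285 -178 240 1;0 -0.45 0 -320 -178 265 1;0 -0.5 0 -355 -178 290 1;0 -0.55 0 -390 -178 315 1;0 -0.6 0 -425 -178 340 1;0 -0.607 0 -460 -178 365 1;0 -0.607 0 -495 -178 390 1;0 -0.607 0 -530 -178 415 1;0 -0.607 0 -565 -178 440 1;0 -0.607 0 -600 -178 460 1;0 -0.607 0 -619 -178 475 1;0 -0.607 0 -619 -178 475 1")

```text
clock: 1.82
position: [0.4427, 0.1343, 0.4205]
tool_rot: [-1.571, -0.001, -0.619]
force: [1.6, -1.2, 1.0]
grip_width: 0.0855
```

Run:
```python
from h import *
sz(); print(rel(*pose(-.03,.42)))
```

```text
t 1.82 s -0.022520058291217233 by 0.020588404224681174 z 0.4204780049689159 tilt -0.034444510272158724 f(F,BY,z) [np.float64(2.0), np.float64(0.1), np.float64(1.0)] g 0.0855 
q [ 0.2568  0.1543 -0.7719  1.707   0.1112  1.3245 -1.1549]
[-0.0003 -0.0008  0.0006 -7.4964  0.479  20.5824]
```

Run:
```python
from h import *
ims=[]
for n in ("scene","wrist"):
    im=cams.grab_frame(n); cv2.imwrite(f"pics/{n}1.png",im[:,:,::-1])
sz()
```

```text
t 1.92 s -0.02469789048508045 by 0.01754202942364623 z 0.4200092109793894 tilt 0.12393611632751309 f(F,BY,z) [np.float64(0.5), np.float64(1.4), np.float64(-0.4)] g 0.0854 
q [ 0.2523  0.1577 -0.775   1.7052  0.1108  1.324  -1.1544]
```

View pics/scene1.png

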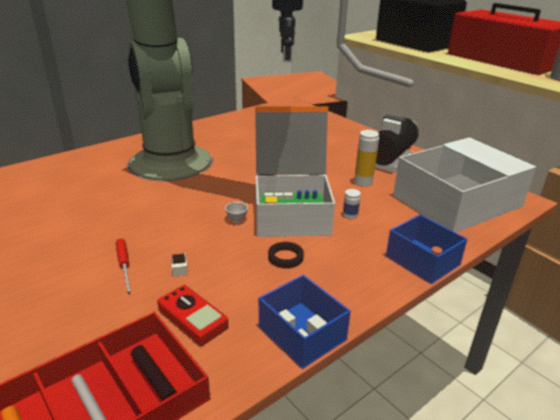

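View pics/wrist1.png

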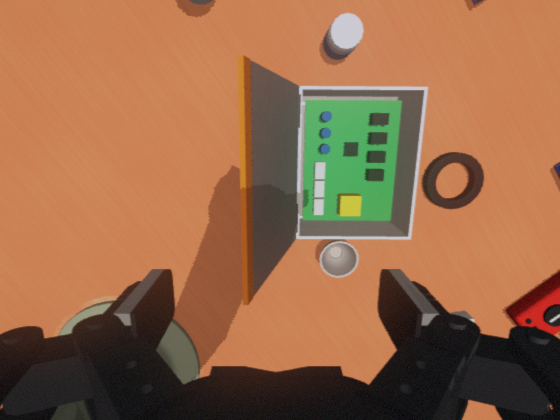

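Run:
```python
from h import *
im=cv2.imread("pics/scene1.png")[0:120,220:360]; cv2.imwrite("pics/s1z.png",cv2.resize(im,(700,600),interpolation=cv2.INTER_CUBIC))
p,M,o=cur()
for s in(-.05,.05):
  for l in (.011,-.002,-.02): print(s,l,(proj('scene',p+s*M[:,0]+l*M[:,1])-[220,0])*5)
for s in(-.05,.05):
  for l in (.011,-.002,-.02): print('wrist',s,l,proj('wrist',p+s*M[:,0]+l*M[:,1]))
```

```text
-0.05 0.011 [324.6065 284.4828]
-0.05 -0.002 [325.2161 259.2336]
-0.05 -0.02 [326.0711 223.8194]
0.05 0.011 [340.6062 335.6634]
0.05 -0.002 [341.3527 308.8794]
0.05 -0.02 [342.4008 271.2774]
wrist -0.05 0.011 [164.8885 275.1772]
wrist -0.05 -0.002 [155.0252 288.5183]
wrist -0.05 -0.02 [138.0629 311.4615]
wrist 0.05 0.011 [386.9085 275.2855]
wrist 0.05 -0.002 [396.8004 288.6328]
wrist 0.05 -0.02 [413.811  311.5854]
```

View pics/s1z.png

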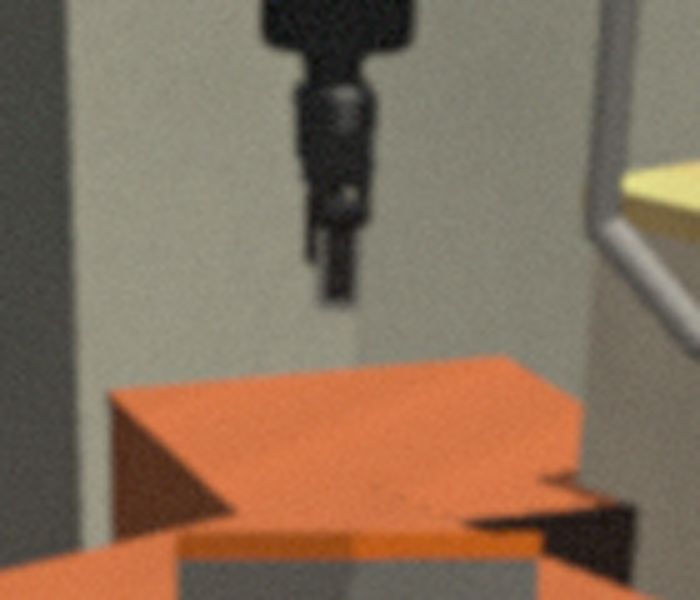

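send_rows(series="0 0 0 0 0 0 1;0 0 0 0 15 0 1;0 0 0 0 35 0 1;0 0 0 0 55 0 1;0 0 0 0 75 0 1;0 0 0 0 95 0 1;0 0 0 0 112 0 1;0 0 0 0 120 0 1;0 0 0 0 120 0 1")

```text
clock: 2.67
position: [0.4423, 0.131, 0.2992]
tool_rot: [-1.573, 0.001, -0.619]
force: [-0.5, -0.4, -0.0]
grip_width: 0.0854
```

Run:
```python
from h import *
for n in ("top","wrist"):
    im=cams.grab_frame(n); cv2.imwrite(f"pics/{n}2.png",im[:,:,::-1])
sz()
print(proj('wrist',H+.19*(np.cos(1.85)*F+np.sin(1.85)*Z)))
```

```text
t 2.77 s -0.020878951599271788 by 0.022349739588490514 z 0.3009269968357415 tilt -0.01928385484197724 f(F,BY,z) [np.float64(-0.5), np.float64(-0.8), np.float64(1.2)] g 0.085 
q [ 0.2178  0.259  -0.7587  1.907   0.2044  1.0535 -1.2449]
[206.2101 223.3548]
```

View pics/wrist2.png

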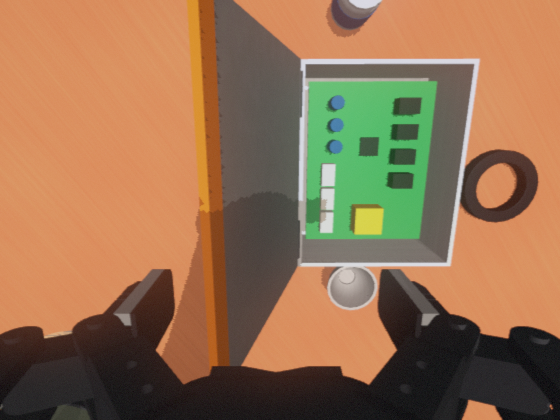

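View pics/top2.png

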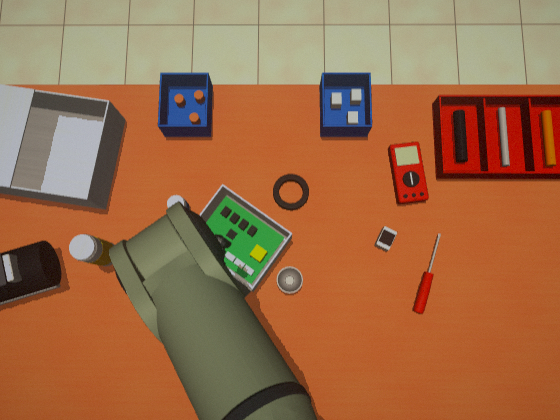

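send_rows(series="0 0 0 -2 12 4 1;0 0 0 -5 24 8 1;0 0 0 -5 34 12 1;0 0 0 -5 42 12 1;0 0 0 -3 42 12 1;0 0 0 0 42 12 1;0 0 0 4 42 12 1;0 0 0 8 42 12 1;0 0 0 12 42 12 1;0 0 0 16 42 12 1;0 0 0 20 42 12 1;0 0 0 24 42 12 1;0 0 0 28 42 12 1;0 0 0 32 42 12 1;0 0 0 36 42 12 1;0 0 0 40 42 12 1")

```text
clock: 4.1
position: [0.4827, 0.1187, 0.2582]
tool_rot: [-1.571, 0.0, -0.618]
force: [-1.1, 1.3, -0.0]
grip_width: 0.0855
```

Run:
```python
from h import *
sz()
for n in ("scene","wrist"):
    im=cams.grab_frame(n); cv2.imwrite(f"pics/{n}3.png",im[:,:,::-1])
sz()
```

```text
t 4.1 s 0.019071572918479714 by 0.010158352321050688 z 0.25824885373864936 tilt 0.003382505718368548 f(F,BY,z) [np.float64(-1.6), np.float64(-0.4), np.float64(-0.0)] g 0.0855 
q [ 0.2034  0.3703 -0.7188  1.8846  0.2886  0.9923 -1.2597]
t 4.2 s 0.019409235708113624 by 0.010253733823887697 z 0.25818276314459426 tilt -0.007316569586913756 f(F,BY,z) [np.float64(-0.3), np.float64(0.2), np.float64(0.1)] g 0.0856 
q [ 0.2036  0.3705 -0.7184  1.8845  0.2888  0.9921 -1.2599]
```

View pics/wrist3.png

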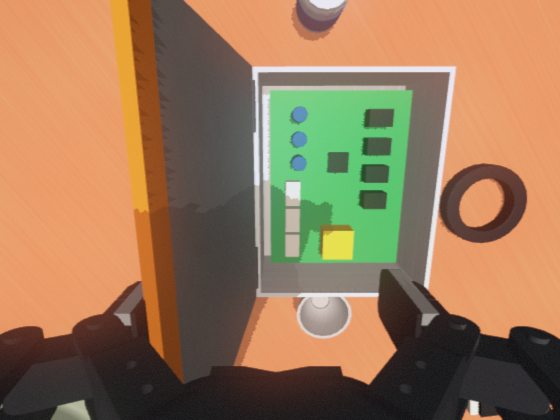

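View pics/scene3.png

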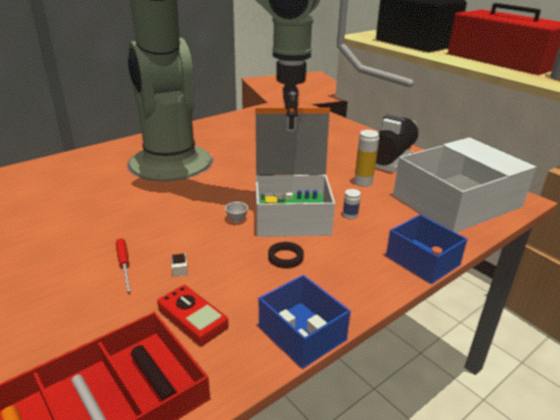

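send_rows(series="0 0 0 4 0 0 1;0 0 0 8 0 0 1;0 0 0 12 0 0 1;0 0 0 16 0 0 1;0 0 0 20 0 0 1;0 0 0 24 0 0 1;0 0 0 28 0 0 1;0 0 0 32 0 0 1;0 0 0 36 0 0 1;0 0 0 40 0 0 1;0 0 0 44 0 0 1;0 0 0 48 0 0 1;0 0 0 52 0 0 1;0 0 0 54 0 0 1;0 0 0 54 0 0 1;0 0 0 49 2 0 1;0 0 0 44 5 0 1;0 0 0 38 8 0 1;0 0 0 32 11 0 1;0 0 0 27 13 0 1")

```text
clock: 5.87
position: [0.5034, 0.1039, 0.2449]
tool_rot: [-1.571, 0.0, -0.617]
force: [0.1, -0.3, -0.3]
grip_width: 0.0854
```

Run:
```python
from h import *
sz()
for n in ("scene","wrist"):
    im=cams.grab_frame(n); cv2.imwrite(f"pics/{n}4.png",im[:,:,::-1])
sz()
```

```text
t 5.87 s 0.04459204554237006 by 0.010200597710364794 z 0.24486045905626527 tilt 0.014066098304832271 f(F,BY,z) [np.float64(0.2), np.float64(0.2), np.float64(-0.3)] g 0.0854 
q [ 0.2152  0.4134 -0.6984  1.8601  0.3159  0.9814 -1.2375]
t 5.97 s 0.04459247732039589 by 0.01013253899439892 z 0.24503142080000098 tilt 0.017497308588226335 f(F,BY,z) [np.float64(0.2), np.float64(-0.7), np.float64(0.9)] g 0.0852 
q [ 0.2151  0.4134 -0.6985  1.8596  0.3158  0.9821 -1.2369]
```

View pics/wrist4.png

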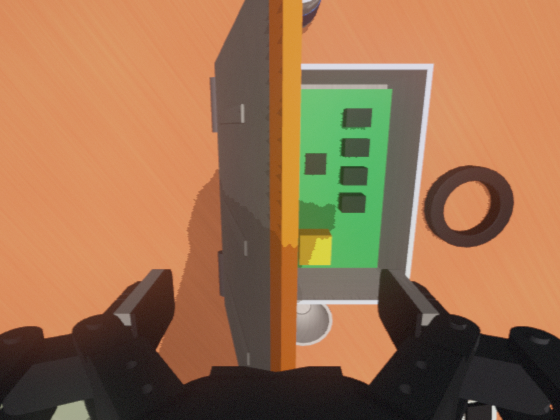

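View pics/scene4.png

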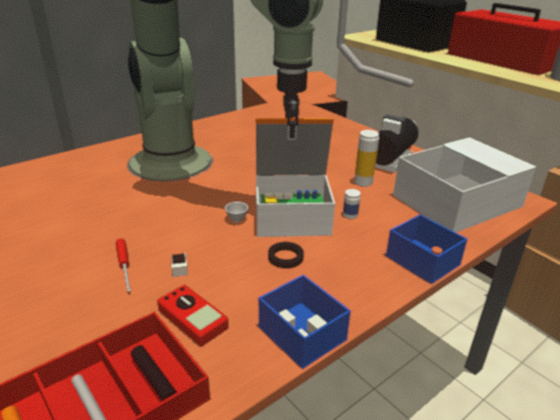

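send_rows(series="0 0 0 0 0 0 1;0 0 0 0 0 0 1;0 0 0 0 0 0 1;0 0 0 0 0 0 1;0 0 0 0 0 0 1;0 0 0 0 0 0 1;0 0 0 0 0 0 1;0 0 0 0 0 0 1;0 0 0 0 0 0 1;0 0 0 0 0 0 1;0 0 0 0 0 0 1;0 0 0 0 0 0 1;0 0 0 0 0 0 1;0 0 0 0 0 0 1;0 0 0 0 0 0 1;0 0 0 0 0 0 1;0 0 0 0 0 0 1;0 0 0 0 0 0 1;0 0 0 0 0 0 1;0 0 0 0 0 0 1")

```text
clock: 7.63
position: [0.5044, 0.1032, 0.2453]
tool_rot: [-1.571, -0.0, -0.618]
force: [0.5, 0.1, -0.0]
grip_width: 0.0848
```

Run:
```python
from h import *
sz()
for n in ("scene","wrist"):
    im=cams.grab_frame(n); cv2.imwrite(f"pics/{n}5.png",im[:,:,::-1])
sz()
```

```text
t 7.63 s 0.045715884457329686 by 0.010148095084685945 z 0.24528564491033525 tilt -0.003182736185974827 f(F,BY,z) [np.float64(0.3), np.float64(-0.4), np.float64(-0.0)] g 0.0848 
q [ 0.2161  0.4139 -0.6979  1.858   0.3159  0.9825 -1.2362]
t 7.73 s 0.045720247804117736 by 0.0101875483532251 z 0.2452440132310657 tilt 0.0003366806904025202 f(F,BY,z) [np.float64(1.2), np.float64(-0.6), np.float64(-0.2)] g 0.0853 
q [ 0.2162  0.414  -0.6979  1.858   0.3159  0.9825 -1.2362]
```

View pics/wrist5.png

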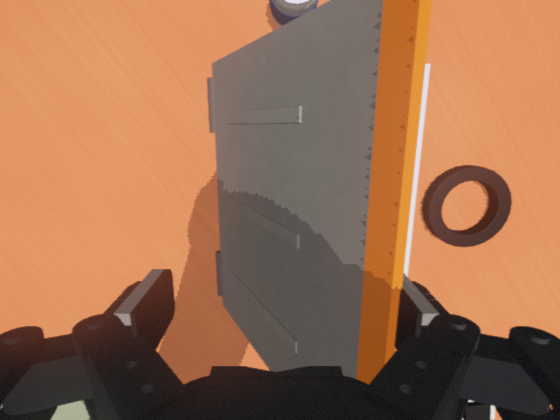

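View pics/scene5.png

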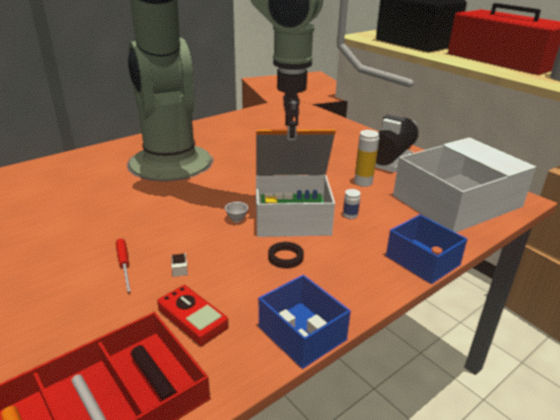

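send_rows(series="0 0 0 0 0 0 1;0 0 0 0 0 0 1;0 0 0 0 0 0 1;0 0 0 0 0 0 1;0 0 0 0 0 0 1;0 0 0 0 0 0 1;0 0 0 0 0 0 1;0 0 0 0 0 0 1;0 0 0 0 0 0 1;0 0 0 0 0 0 1;0 0 0 0 0 0 1;0 0 0 0 0 0 1;0 0 0 0 0 0 1;0 0 0 0 0 0 1")

```text
clock: 8.9
position: [0.5044, 0.1033, 0.2453]
tool_rot: [-1.571, 0.0, -0.618]
force: [1.2, 0.3, -0.5]
grip_width: 0.0852
```

Run:
```python
from h import *
sz()
b={}
for n in ("scene","wrist"):
    im=cams.grab_frame(n); cv2.imwrite(f"pics/{n}6.png",im[:,:,::-1])
    a=cv2.imread(f"pics/{n}5.png"); print(n,np.abs(a.astype(int)-im[:,:,::-1]).mean())
sz()
im=cv2.imread("pics/scene6.png")[70:240,220:360]; cv2.imwrite("pics/s6z.png",cv2.resize(im,None,fx=3.5,fy=3.5,interpolation=cv2.INTER_CUBIC))
for th in (1.2,1.15,1.1,1.05,1.0,.95): 
    E=H+.19*(np.cos(th)*F+np.sin(th)*Z)
    print(th,*[(proj('scene',E+k*BY)-[220,70])*3.5 for k in(-.1,.1)],proj('wrist',E-.1*BY),proj('wrist',E))
```

```text
t 8.9 s 0.04568637024933496 by 0.010150148794344005 z 0.24527566493790193 tilt 0.00023780590129090536 f(F,BY,z) [np.float64(0.8), np.float64(-1.0), np.float64(-0.5)] g 0.0852 
q [ 0.2161  0.4139 -0.6979  1.858   0.3159  0.9826 -1.2362]
scene 2.6150354308390025
wrist 1.3983687641723357
t 9.0 s 0.04567316358817841 by 0.010153916050865165 z 0.2452714685526504 tilt 0.0018547701070715417 f(F,BY,z) [np.float64(0.8), np.float64(-0.0), np.float64(-0.6)] g 0.0851 
q [ 0.2161  0.4139 -0.6979  1.858   0.3159  0.9826 -1.2362]
1.2 [398.591  189.1142] [122.7458 190.0684] [371.3318 -66.1424] [348.3492 303.4686]
1.15 [400.1156 198.3845] [123.0083 199.4441] [401.9667 -58.3037] [372.6016 297.8807]
1.1 [401.5626 208.2049] [123.2717 209.3765] [428.7491 -50.2658] [394.3802 292.0323]
1.05 [402.9258 218.5482] [123.5351 219.838 ] [451.7481 -42.1773] [413.6528 286.0227]
1.0 [404.1996 229.3838] [123.7975 230.7977] [471.1279 -34.162 ] [430.4491 279.9407]
0.95 [405.3783 240.6785] [124.0581 242.222 ] [487.1195 -26.3184] [444.849  273.8632]
```

View pics/s6z.png

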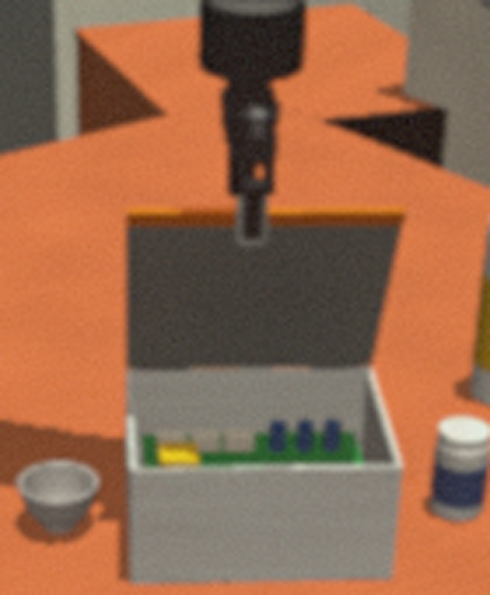

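View pics/wrist6.png

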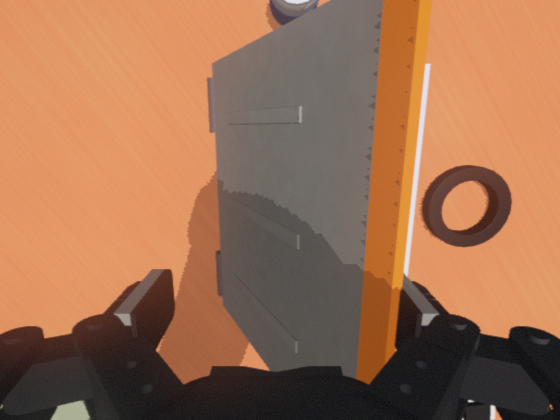

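```bash
cat >> h.py <<'E'
LC=-.024
def tgt(th,phi,by=.0102,lc=LC,gap=0):
    _,M=pose(0,0,phi); E=H+.19*(np.cos(th)*F+np.sin(th)*Z)
    return E+by*BY-(.0425-gap)*M[:,0]-lc*M[:,1], M
def phi_of(th): return np.radians(48)*np.clip((1.09-th)/1.09,0,1)
def rows(ths,p0=None,M0=None):
    out=[]
    for t in ths:
        v=rel(*tgt(t,phi_of(t)),p0,M0); out.append(' '.join(f'{a:.3f}' for a in v[:3])+' '+' '.join(f'{a:.1f}' for a in v[3:])+' 1')
    print(';'.join(out))
E
python3 - <<'E'
from h import *
print(rel(*tgt(1.09,0)))
rows(1.09-.0135*np.arange(1,19))
E
```

```text
[ 0.     -0.0002 -0.     -0.3009  0.3124 -0.0461]
0.000 -0.000 0.010 1.7 1.1 -0.0 1;0.000 -0.000 0.021 3.7 1.9 -0.0 1;0.000 -0.000 0.031 5.7 2.7 -0.0 1;0.000 -0.000 0.041 7.7 3.5 -0.0 1;0.000 -0.000 0.052 9.7 4.4 -0.0 1;0.000 -0.000 0.062 11.6 5.3 -0.0 1;0.000 -0.000 0.073 13.6 6.2 -0.0 1;0.000 -0.000 0.083 15.5 7.2 -0.0 1;0.000 -0.000 0.093 17.4 8.1 -0.0 1;0.000 -0.000 0.104 19.3 9.1 -0.0 1;0.000 -0.000 0.114 21.2 10.2 -0.0 1;0.000 -0.000 0.124 23.1 11.2 -0.0 1;0.000 -0.000 0.135 24.9 12.3 -0.0 1;0.000 -0.000 0.145 26.8 13.4 -0.0 1;0.000 -0.000 0.156 28.6 14.5 -0.0 1;0.000 -0.000 0.166 30.4 15.7 -0.0 1;0.000 -0.000 0.176 32.2 16.9 -0.0 1;0.000 -0.000 0.187 33.9 18.1 -0.0 1
```

send_rows(series="0 0 0.010 1.7 1.1 0 1;0 0 0.021 3.7 1.9 0 1;0 0 0.031 5.7 2.7 0 1;0 0 0.041 7.7 3.5 0 1;0 0 0.052 9.7 4.4 0 1;0 0 0.062 11.6 5.3 0 1;0 0 0.073 13.6 6.2 0 1;0 0 0.083 15.5 7.2 0 1;0 0 0.093 17.4 8.1 0 1;0 0 0.104 19.3 9.1 0 1;0 0 0.114 21.2 10.2 0 1;0 0 0.124 23.1 11.2 0 1;0 0 0.135 24.9 12.3 0 1;0 0 0.145 26.8 13.4 0 1;0 0 0.156 28.6 14.5 0 1;0 0 0.166 30.4 15.7 0 1;0 0 0.176 32.2 16.9 0 1;0 0 0.187 33.9 18.1 0 1")

```text
clock: 10.5
position: [0.5322, 0.0835, 0.2271]
tool_rot: [-1.571, 0.188, -0.618]
force: [0.9, -0.4, 0.9]
grip_width: 0.0857
```

Run:
```python
from h import *
sz()
for n in ("scene","wrist"):
    im=cams.grab_frame(n); cv2.imwrite(f"pics/{n}7.png",im[:,:,::-1])
sz()
t0=1.09-.0135*18; print(t0,rel(*tgt(t0,phi_of(t0))))
rows(t0-.0135*np.arange(1,19),*tgt(t0,phi_of(t0)))
```

```text
t 10.5 s 0.07979121960152562 by 0.010161022272251567 z 0.2270812126506899 tilt 10.766659481524579 f(F,BY,z) [np.float64(1.0), np.float64(-0.2), np.float64(0.9)] g 0.0857 
q [ 0.3055  0.5599 -0.7098  1.7113  0.2234  1.109  -1.0735]
t 10.6 s 0.08007680628495864 by 0.01027423311713295 z 0.22680062779274374 tilt 10.769572594048938 f(F,BY,z) [np.float64(1.3), np.float64(-0.5), np.float64(0.6)] g 0.0856 
q [ 0.3057  0.5604 -0.7095  1.7112  0.2235  1.1086 -1.0737]
0.8470000000000001 [-0.0001 -0.0009 -0.0012 -0.5314 -0.2803  0.0738]
-0.000 0.000 0.010 1.9 0.9 -0.0 1;-0.000 -0.000 0.021 3.9 1.8 -0.0 1;-0.000 0.000 0.031 5.8 2.7 -0.0 1;-0.000 -0.000 0.042 7.7 3.7 0.0 1;-0.000 0.000 0.052 9.6 4.7 -0.0 1;-0.000 0.000 0.062 11.5 5.7 0.0 1;-0.000 0.000 0.073 13.3 6.8 0.0 1;-0.000 -0.000 0.083 15.2 7.8 0.0 1;-0.000 0.000 0.093 17.0 8.9 -0.0 1;-0.000 0.000 0.104 18.8 10.0 0.0 1;-0.000 -0.000 0.114 20.6 11.2 0.0 1;0.000 -0.000 0.125 22.4 12.4 -0.0 1;-0.000 -0.000 0.135 24.2 13.5 -0.0 1;-0.000 -0.000 0.145 25.9 14.8 0.0 1;-0.000 -0.000 0.156 27.6 16.0 -0.0 1;-0.000 0.000 0.166 29.3 17.3 -0.0 1;-0.000 0.000 0.176 31.0 18.6 -0.0 1;-0.000 -0.000 0.187 32.7 19.9 0.0 1
```

View pics/wrist7.png

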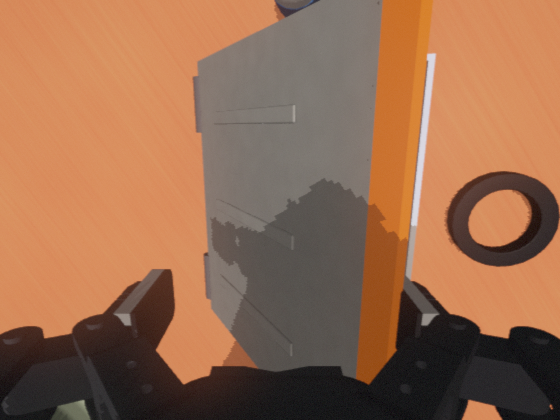

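View pics/scene7.png

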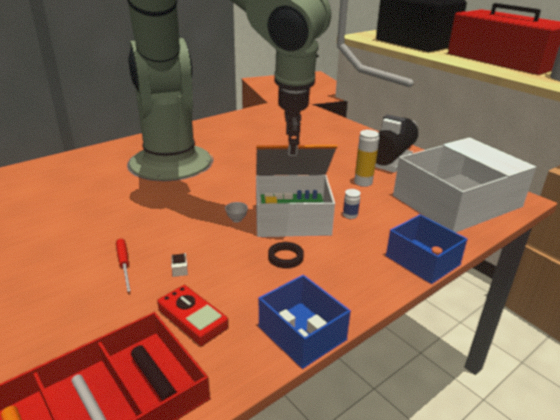

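The cover follows the front finger (edge in the same place relative to the finger). Continuing.

send_rows(series="0 0 0.010 1.9 0.9 0 1;0 0 0.021 3.9 1.8 0 1;0 0 0.031 5.8 2.7 0 1;0 0 0.042 7.7 3.7 0 1;0 0 0.052 9.6 4.7 0 1;0 0 0.062 11.5 5.7 0 1;0 0 0.073 13.3 6.8 0 1;0 0 0.083 15.2 7.8 0 1;0 0 0.093 17.0 8.9 0 1;0 0 0.104 18.8 10.0 0 1;0 0 0.114 20.6 11.2 0 1;0 0 0.125 22.4 12.4 0 1;0 0 0.135 24.2 13.5 0 1;0 0 0.145 25.9 14.8 0 1;0 0 0.156 27.6 16.0 0 1;0 0 0.166 29.3 17.3 0 1;0 0 0.176 31.0 18.6 0 1;0 0 0.187 32.7 19.9 0 1")

```text
clock: 12.1
position: [0.5553, 0.067, 0.2014]
tool_rot: [-1.571, 0.375, -0.618]
force: [2.5, -0.3, 0.2]
grip_width: 0.0855
```

Run:
```python
from h import *
sz()
for n in ("scene","wrist"):
    im=cams.grab_frame(n); cv2.imwrite(f"pics/{n}8.png",im[:,:,::-1])
sz()
t0=1.09-.0135*36; print(t0,rel(*tgt(t0,phi_of(t0))))
rows(t0-.0135*np.arange(1,19),*tgt(t0,phi_of(t0)))
```

```text
t 12.1 s 0.10821516647863408 by 0.010157300121465956 z 0.20140406309657768 tilt 21.479473882157745 f(F,BY,z) [np.float64(2.2), np.float64(-1.2), np.float64(0.2)] g 0.0855 
q [ 0.3528  0.7179 -0.7104  1.5613  0.1618  1.2491 -0.9663]
t 12.2 s 0.10836486551103358 by 0.01034174497015787 z 0.20099929248759515 tilt 21.495358099368236 f(F,BY,z) [np.float64(2.3), np.float64(-0.7), np.float64(-0.2)] g 0.0855 
q [ 0.353   0.7185 -0.71    1.5614  0.1619  1.2488 -0.9665]
0.6040000000000001 [-0.0001 -0.0009 -0.0016 -0.4971 -0.4197  0.1413]
-0.000 0.000 0.010 1.9 1.0 -0.0 1;0.000 0.000 0.021 3.7 2.0 0.0 1;0.000 0.000 0.031 5.6 3.1 -0.0 1;0.000 0.000 0.042 7.4 4.2 0.0 1;-0.000 0.000 0.052 9.2 5.3 -0.0 1;0.000 0.000 0.062 11.0 6.4 -0.0 1;-0.000 0.000 0.073 12.8 7.6 -0.0 1;0.000 -0.000 0.083 14.5 8.8 -0.0 1;0.000 0.000 0.093 16.3 10.0 -0.0 1;-0.000 -0.000 0.104 18.0 11.2 -0.0 1;0.000 0.000 0.114 19.7 12.5 -0.0 1;-0.000 0.000 0.125 21.4 13.7 -0.0 1;-0.000 0.000 0.135 23.0 15.0 -0.0 1;0.000 -0.000 0.145 24.7 16.4 0.0 1;-0.000 0.000 0.156 26.3 17.7 -0.0 1;0.000 0.000 0.166 27.9 19.1 0.0 1;-0.000 0.000 0.176 29.5 20.5 -0.0 1;0.000 0.000 0.187 31.1 21.9 -0.0 1
```

View pics/wrist8.png

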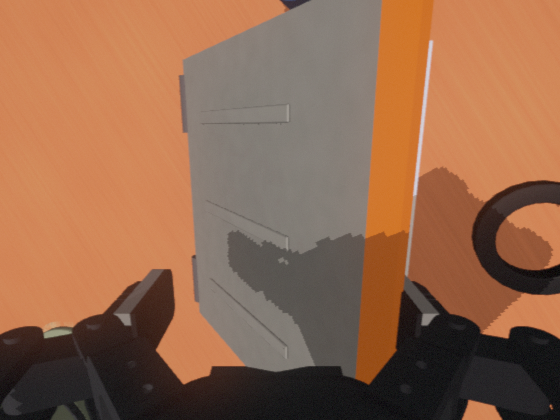

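View pics/scene8.png

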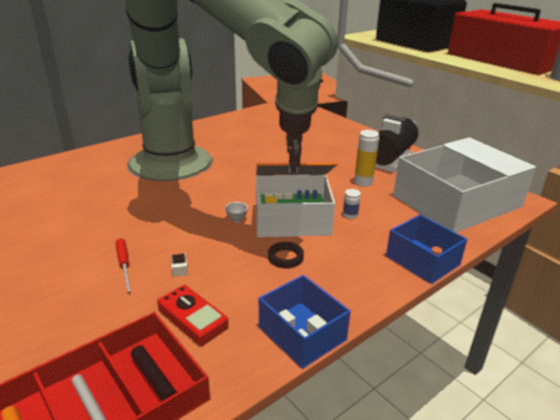

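send_rows(series="0 0 0.010 1.9 1.0 0 1;0 0 0.021 3.7 2.0 0 1;0 0 0.031 5.6 3.1 0 1;0 0 0.042 7.4 4.2 0 1;0 0 0.052 9.2 5.3 0 1;0 0 0.062 11.0 6.4 0 1;0 0 0.073 12.8 7.6 0 1;0 0 0.083 14.5 8.8 0 1;0 0 0.093 16.3 10.0 0 1;0 0 0.104 18.0 11.2 0 1;0 0 0.114 19.7 12.5 0 1;0 0 0.125 21.4 13.7 0 1;0 0 0.135 23.0 15.0 0 1;0 0 0.145 24.7 16.4 0 1;0 0 0.156 26.3 17.7 0 1;0 0 0.166 27.9 19.1 0 1;0 0 0.176 29.5 20.5 0 1;0 0 0.187 31.1 21.9 0 1")

```text
clock: 13.7
position: [0.5723, 0.0549, 0.1696]
tool_rot: [-1.571, 0.562, -0.618]
force: [2.7, -0.5, 0.1]
grip_width: 0.0855
```

Run:
```python
from h import *
sz()
for n in ("scene","wrist"):
    im=cams.grab_frame(n); cv2.imwrite(f"pics/{n}9.png",im[:,:,::-1])
sz()
t0=1.09-.0135*54; print(t0,rel(*tgt(t0,phi_of(t0))))
rows(t0-.0135*np.arange(1,17),*tgt(t0,phi_of(t0)))
```

```text
t 13.7 s 0.12908933639281667 by 0.010157647421306475 z 0.16962917711398462 tilt 32.19375598376381 f(F,BY,z) [np.float64(2.5), np.float64(-1.2), np.float64(0.1)] g 0.0855 
q [ 0.3734  0.8793 -0.7048  1.4123  0.1124  1.3928 -0.8924]
t 13.8 s 0.12917034020806484 by 0.01036129616724231 z 0.16914355151152627 tilt 32.21344536046134 f(F,BY,z) [np.float64(3.1), np.float64(-0.7), np.float64(-1.9)] g 0.0854 
q [ 0.3735  0.88   -0.7044  1.4125  0.1125  1.3925 -0.8925]
0.3610000000000001 [-0.0001 -0.0007 -0.0019 -0.5316 -0.5187  0.161 ]
-0.000 0.000 0.010 1.8 1.1 0.0 1;0.000 0.000 0.021 3.6 2.3 0.0 1;0.000 0.000 0.031 5.3 3.4 -0.0 1;0.000 0.000 0.042 7.0 4.6 0.0 1;0.000 0.000 0.052 8.8 5.9 0.0 1;0.000 0.000 0.062 10.5 7.1 0.0 1;0.000 0.000 0.073 12.1 8.4 0.0 1;0.000 0.000 0.083 13.8 9.7 0.0 1;0.000 0.000 0.093 15.4 11.0 -0.0 1;0.000 0.000 0.104 17.1 12.3 0.0 1;0.000 0.000 0.114 18.7 13.7 0.0 1;0.000 0.000 0.125 20.2 15.1 0.0 1;0.000 0.000 0.135 21.8 16.5 0.0 1;0.000 0.000 0.145 23.4 17.9 0.0 1;-0.000 -0.000 0.156 24.9 19.3 -0.0 1;0.000 0.000 0.166 26.4 20.8 0.0 1
```

View pics/wrist9.png

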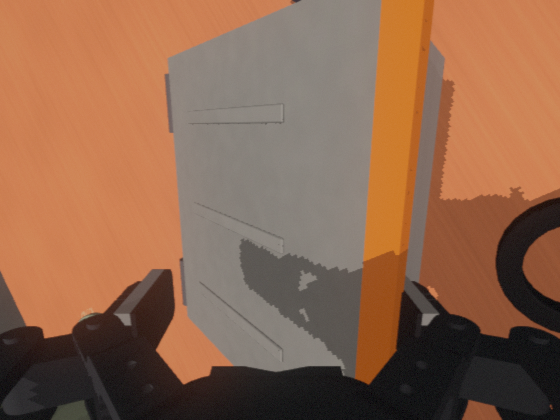

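View pics/scene9.png

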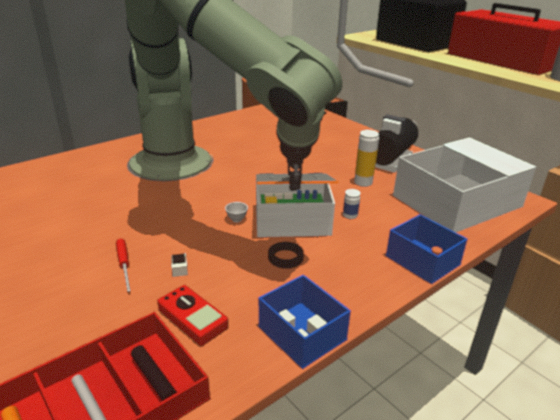

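send_rows(series="0 0 0.010 1.8 1.1 0 1;0 0 0.021 3.6 2.3 0 1;0 0 0.031 5.3 3.4 0 1;0 0 0.042 7.0 4.6 0 1;0 0 0.052 8.8 5.9 0 1;0 0 0.062 10.5 7.1 0 1;0 0 0.073 12.1 8.4 0 1;0 0 0.083 13.8 9.7 0 1;0 0 0.093 15.4 11.0 0 1;0 0 0.104 17.1 12.3 0 1;0 0 0.114 18.7 13.7 0 1;0 0 0.125 20.2 15.1 0 1;0 0 0.135 21.8 16.5 0 1;0 0 0.145 23.4 17.9 0 1;0 0 0.156 24.9 19.3 0 1;0 0 0.166 26.4 20.8 0 1")

```text
clock: 15.13
position: [0.5815, 0.0484, 0.1379]
tool_rot: [-1.571, 0.728, -0.618]
force: [3.3, -0.9, -1.5]
grip_width: 0.0854
```

Run:
```python
from h import *
sz()
for n in ("scene","wrist"):
    im=cams.grab_frame(n); cv2.imwrite(f"pics/{n}10.png",im[:,:,::-1])
im=cv2.imread("pics/scene10.png")[130:260,220:370]; cv2.imwrite("pics/s10z.png",cv2.resize(im,None,fx=4.5,fy=4.5,interpolation=cv2.INTER_CUBIC))
sz()
t0=1.09-.0135*70; print(t0,rel(*tgt(t0,phi_of(t0))))
rows(t0-.0095*np.arange(1,21),*tgt(t0,phi_of(t0)))
```

```text
t 15.13 s 0.14029205294044936 by 0.010171591088063689 z 0.13791500790352243 tilt 41.71860074700553 f(F,BY,z) [np.float64(3.2), np.float64(-1.2), np.float64(-1.5)] g 0.0854 
q [ 0.3776  1.0219 -0.6985  1.2838  0.0714  1.5193 -0.8462]
t 15.23 s 0.1403038352551954 by 0.01029038773635732 z 0.1374256368035208 tilt 41.72522423227053 f(F,BY,z) [np.float64(2.9), np.float64(-0.3), np.float64(-1.9)] g 0.0853 
q [ 0.3777  1.0225 -0.6982  1.284   0.0716  1.5187 -0.8463]
0.14500000000000013 [-0.0001 -0.0006 -0.0019 -0.5471 -0.5973  0.0901]
-0.000 -0.000 0.007 1.2 0.9 -0.0 1;-0.000 -0.000 0.015 2.4 1.7 -0.0 1;-0.000 -0.000 0.022 3.6 2.6 -0.0 1;0.000 -0.000 0.029 4.8 3.5 -0.0 1;0.000 -0.000 0.037 5.9 4.4 -0.0 1;0.000 -0.000 0.044 7.1 5.3 -0.0 1;0.000 -0.000 0.051 8.2 6.2 -0.0 1;-0.000 -0.000 0.058 9.4 7.2 -0.0 1;0.000 0.000 0.066 10.5 8.1 -0.0 1;-0.000 0.000 0.073 11.6 9.1 -0.0 1;0.000 0.000 0.080 12.7 10.1 -0.0 1;0.000 -0.000 0.088 13.8 11.0 -0.0 1;0.000 0.000 0.095 14.9 12.0 -0.0 1;-0.000 0.000 0.102 16.0 13.0 -0.0 1;-0.000 -0.000 0.110 17.0 14.1 -0.0 1;-0.000 -0.000 0.111 18.2 15.3 -0.0 1;-0.000 -0.000 0.111 19.4 16.7 -0.0 1;-0.000 -0.000 0.111 20.5 18.1 -0.0 1;-0.000 -0.000 0.111 21.7 19.4 -0.0 1;-0.000 -0.000 0.111 22.9 20.8 0.0 1
```

View pics/wrist10.png

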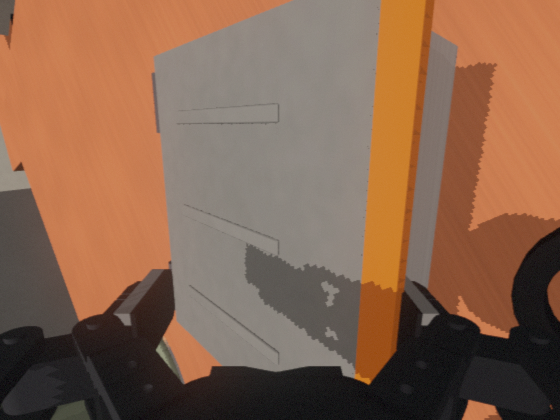

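View pics/s10z.png

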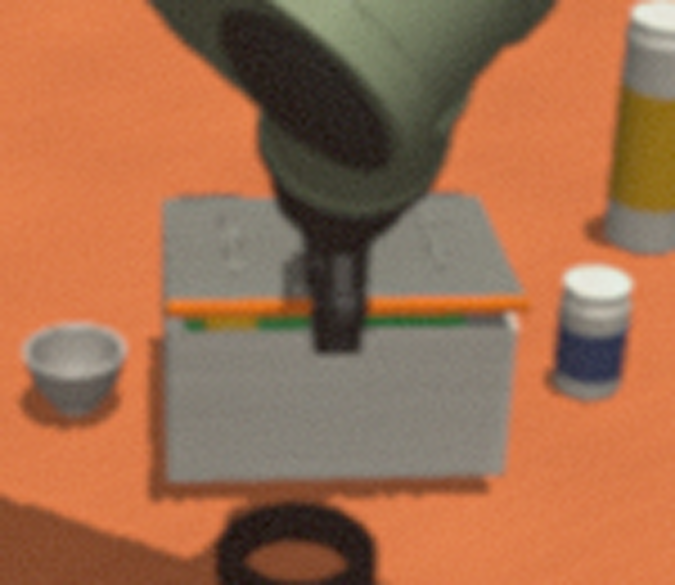

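send_rows(series="0 0 0.007 1.2 0.9 0 1;0 0 0.015 2.4 1.7 0 1;0 0 0.022 3.6 2.6 0 1;0 0 0.029 4.8 3.5 0 1;0 0 0.037 5.9 4.4 0 1;0 0 0.044 7.1 5.3 0 1;0 0 0.051 8.2 6.2 0 1;0 0 0.058 9.4 7.2 0 1;0 0 0.066 10.5 8.1 0 1;0 0 0.073 11.6 9.1 0 1;0 0 0.080 12.7 10.1 0 1;0 0 0.088 13.8 11.0 0 1;0 0 0.095 14.9 12.0 0 1;0 0 0.102 16.0 13.0 0 1;0 0 0.110 17.0 14.1 0 1;0 0 0.111 18.2 15.3 0 1")

```text
clock: 16.57
position: [0.5842, 0.0465, 0.1144]
tool_rot: [-1.571, 0.839, -0.618]
force: [0.8, -0.4, -0.3]
grip_width: 0.0855
```

Run:
```python
from h import *
sz()
for n in ("scene","wrist"):
    im=cams.grab_frame(n); cv2.imwrite(f"pics/{n}11.png",im[:,:,::-1])
im=cv2.imread("pics/scene11.png")[130:260,220:370]; cv2.imwrite("pics/s11z.png",cv2.resize(im,None,fx=4.5,fy=4.5,interpolation=cv2.INTER_CUBIC))
sz()
```

```text
t 16.57 s 0.14366069425722527 by 0.010163189458073124 z 0.11437157574677004 tilt 48.075014478430724 f(F,BY,z) [np.float64(0.9), np.float64(-0.1), np.float64(-0.3)] g 0.0855 
q [ 0.3754  1.1173 -0.6946  1.2017  0.0446  1.6001 -0.8231]
t 16.67 s 0.14341685098075801 by 0.010107894292761752 z 0.11436420680929123 tilt 48.061506619963446 f(F,BY,z) [np.float64(-0.0), np.float64(0.5), np.float64(-0.7)] g 0.0857 
q [ 0.3753  1.117  -0.6947  1.2024  0.0447  1.5996 -0.8231]
```

View pics/wrist11.png

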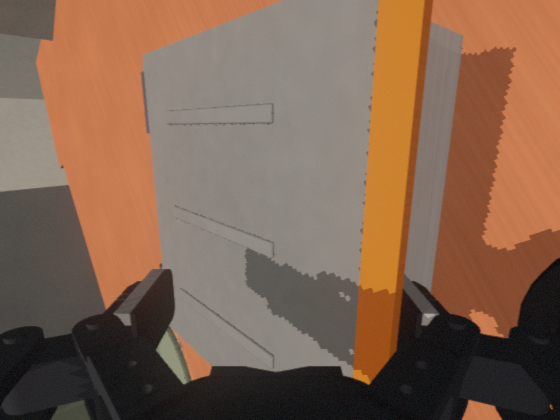

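View pics/s11z.png

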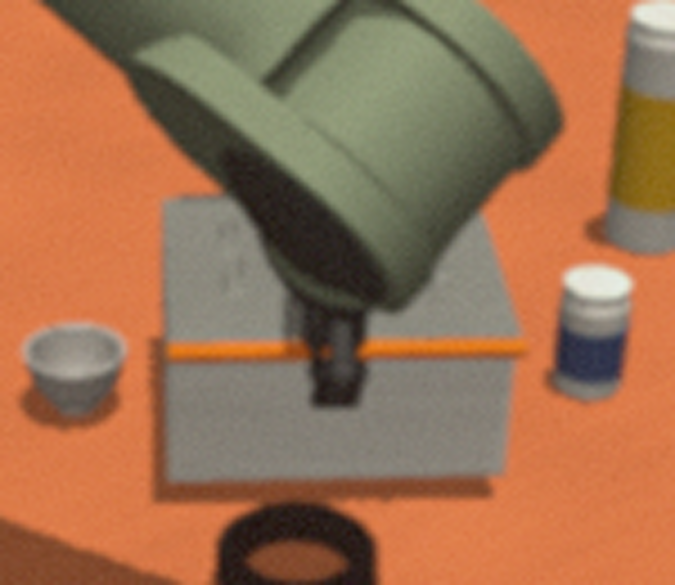

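send_rows(series="0 0 0 1 0 0 1;0 0 0 2.5 0 0 1;0 0 0 4 0 0 1;0 0 0 5 -2 0 1;0 0 0 5 -5 0 1;0 0 0 5 -9 0 1;0 0 0 5 -14 0 1;0 0 0 5 -20 0 1;0 0 0 5 -27 0 1;0 0 0 5 -35 0 1;0 0 0 5 -43 0 1;0 0 0 5 -52 0 1;0 0 0 5 -61 0 1;0 0 0 5 -70 0 1;0 0 0 5 -78 0 1;0 0 0 5 -84 0 1;0 0 0 5 -86 0 1")

```text
clock: 18.08
position: [0.6397, 0.0071, 0.1691]
tool_rot: [-1.57, 0.837, -0.618]
force: [0.6, -0.1, 0.1]
grip_width: 0.0854
```

Run:
```python
from h import *
sz()
im=cams.grab_frame('scene')[:,:,::-1]; cv2.imwrite("pics/s12.png",im)
im=im[100:260,200:400]; cv2.imwrite("pics/s12z.png",cv2.resize(im,None,fx=3.7,fy=3.7,interpolation=cv2.INTER_CUBIC))
```

```text
t 18.08 s 0.2117269697985783 by 0.010073873111945297 z 0.16905727772678036 tilt 47.97279541240181 f(F,BY,z) [np.float64(0.5), np.float64(-0.3), np.float64(0.1)] g 0.0854 
q [ 0.3504  1.1397 -0.6792  0.9475  0.042   1.8207 -0.8105]
```

View pics/s12z.png

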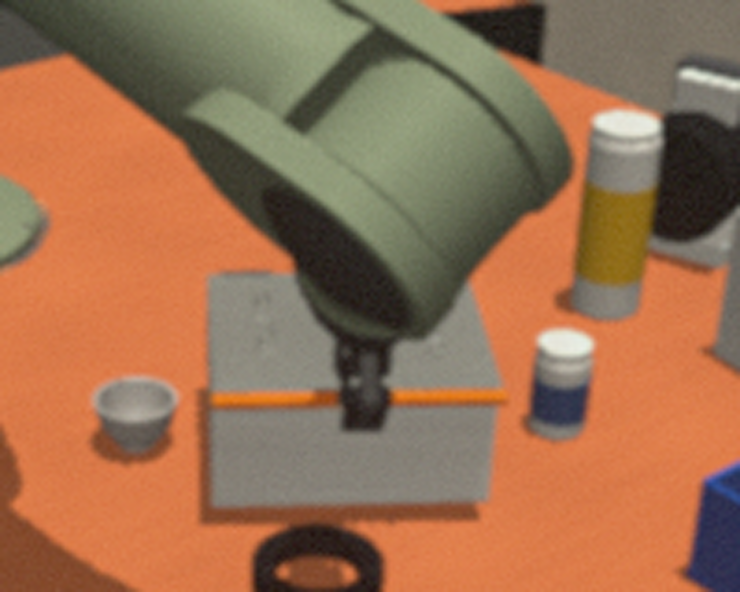

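send_rows(series="0 0 0 -8 -7 0 1;0 0 0 -19 -17 0 1;0 0 0 -33 -30 0 1;0 0 0 -48 -44 0 1;0 0 0 -63 -57 0 1;0 0 0 -78 -70 0 1;0 0 0 -90 -81 0 1;0 0 0 -97 -87 0 1;0 0 0 -100 -90 0 1;0 0 0 -100 -90 0 1;0 0 0 -100 -90 0 1;0 0 0 -100 -90 0 1")

```text
clock: 19.13
position: [0.6276, 0.0126, 0.2941]
tool_rot: [-1.559, 0.828, -0.618]
force: [-0.3, 0.0, -0.7]
grip_width: 0.0851
```

Run:
```python
from h import *
sz()
for n in ('scene','top'):
    im=cams.grab_frame(n)[:,:,::-1]; cv2.imwrite(f"pics/{n}13.png",im)
```

```text
t 19.13 s 0.19866414283017736 by 0.01266361653898139 z 0.2941475559715348 tilt 47.42951595675771 f(F,BY,z) [np.float64(-0.3), np.float64(0.2), np.float64(-0.7)] g 0.0851 
q [ 0.3017  0.9648 -0.5445  0.9397 -0.1322  1.9328 -0.8065]
```

View pics/scene13.png

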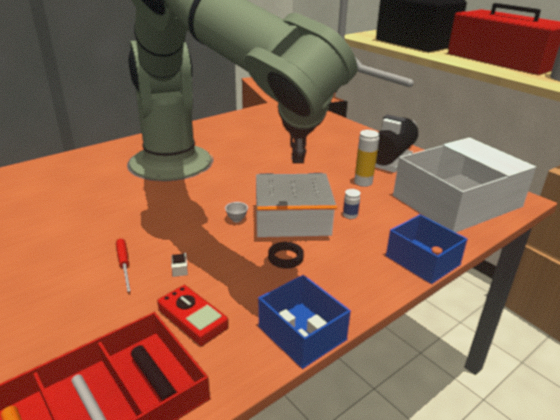

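View pics/top13.png

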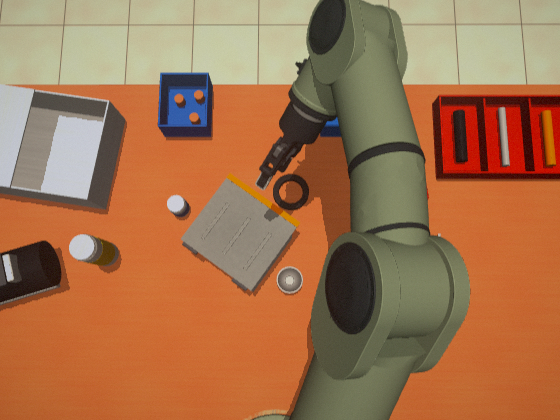

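send_rows(series="0 0 -0.05 0 0 0 1;0 0 -0.1 0 0 0 1;0 0 -0.17 0 0 0 1;0 0 -0.24 0 0 0 1;0 0 -0.3 0 0 0 1;0 0 -0.3 0 0 0 1;0 0 -0.3 0 0 0 1;0 0 -0.3 0 0 0 1")

```text
clock: 19.9
position: [0.6277, 0.0123, 0.2943]
tool_rot: [-1.562, 0.529, -0.623]
force: [-0.5, 0.1, -0.1]
grip_width: 0.0853
```

Run:
```python
from h import *
sz()
im=cams.grab_frame('scene')[:,:,::-1]; cv2.imwrite(f"pics/scene14.png",im)
a=cv2.imread('pics/scene0.png')
d=np.abs(a.astype(int)-im).max(2)
for n,(x,y) in dict(cap=(351,205),cup=(236,212),tape=(286,254),meter=(193,313),driver=(123,265),relay=(179,265),cleaner=(367,158)).items(): print(n,d[y-12:y+12,x-12:x+12].mean())
# lip edge vs shut prediction
for k in(-.1,.1): print(proj('scene',H+.19*F+k*BY))
m=cv2.inRange(cv2.cvtColor(np.ascontiguousarray(im),cv2.COLOR_BGR2HSV),(8,215,150),(18,255,255)); m[:195]=0;m[215:]=0
ys,xs=np.nonzero(m[:,240:350]); print(xs.min()+240,xs.max()+240,ys.min(),ys.max()) if len(xs) else print('none')
```

```text
t 19.9 s 0.19890565130812288 by 0.012806631668825397 z 0.29429647708634815 tilt 30.299747864376418 f(F,BY,z) [np.float64(-0.5), np.float64(0.2), np.float64(-0.1)] g 0.0853 
q [ 0.291   0.7914 -0.5242  1.1383 -0.0091  1.6672 -0.7912]
cap 6.963541666666667
cup 6.041666666666667
tape 27.774305555555557
meter 7.798611111111111
driver 7.517361111111111
relay 6.736111111111111
cleaner 6.987847222222222
[335.9429 208.3495]
[256.4254 209.5469]
258 335 206 208
```

View pics/scene14.png

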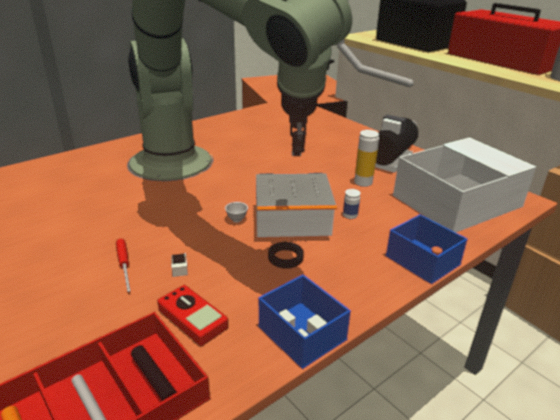

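The cover is shut, with its free edge where a shut cover should be. The bystanders haven't moved, and the tape roll's image difference is only the arm's shadow. I'm handing in.

```bash
python3 -c "
from workcell import bot; print(bot.job_done())"
```

```text
the job is handed in; nothing more can be done
None
```

The cover is fully shut, and I handed the job in at about 20 s of the 64 s allowed.

- **Tip and catch:** With the jaws open around the cover, the rear finger pushed it past upright. It fell onto the front finger and was caught at about 62° open. It stood still there for over a second: the arm did not move between two readings, and the two pictures matched.
- **Lowering:** I lowered it at about 0.16 rad/s, slowing to about 0.11 rad/s over the last 0.15 rad. The highest force I read, checked between moves rather than continuously, was about 3.7 N.
- **Drawing clear:** The contact force fell to zero once the cover was shut. I then drew the finger out forwards from under the lip and lifted it away.

**Last checks:**
- **Cover:** In the scene picture, the free edge is within 1–2 pixels of its predicted shut position, and the gripper touches nothing.
- **Bystanders:** Six of the seven loose objects show only camera noise between the first and last pictures. The tape roll's patch did change (27.8 against about 7 for the others). I put that down to the arm's shadow, since the ring sits at the same pixels.
- **Joint 6:** During the final lift it read 1.933 rad, right at its 1.93 limit. That is the one reading that could count against the range rule. I backed it off to 1.67 rad before handing in.

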